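# Space an inlay tile off the fence and hold it pressed

### The job

On the goldsmith's setting board three marble tiles lie in lanes short of the metal fence; only one leaves a gap wide enough for the brass spacer. Take the spacer by its red grip out of the wooden stand, slide it upright down to the board's floor in that gap, centred on and square to that tile, let go of it, then with the fingertips gently push that tile towards the fence until tile, spacer and fence sit flush. Finish while holding the tile pressed there, not letting up, and leave the other two tiles, the jar, the tin and the pliers where they are.

Things in the scene. Friction and masses are not known exactly. Their poses are not given: they have to be found in the camera images.
- board: fixed setting board, 142 mm along x, 224 along y. Origin: centre of its underside, on the bench; +x points away from the robot. Dark wooden floor 10 mm above the bench. Three lanes along x, centres at y = -72, 0, +72 mm, parted by aluminium ridges 8 mm wide, 6 mm above the floor, ending at x = +17 mm. Lanes are open at the -x end (x = -71 mm), from where tiles can be pushed
- fence_mid (a point): on the board, in the middle of the inner (-x) face of the aluminium fence, at floor level: x = +55, y = 0, z = 10 mm in the board's frame, same axes. The fence runs along y, 16 mm thick, its top 20 mm above the floor. A tile's gap lies between its +x edge and the fence: about 19 to 23 mm for one tile, 4 to 7 mm for the two others
- tile_1: a nearly square pale marble inlay tile, 60 mm along its x, 56 mm wide along its y, 16 mm thick, about 0.14 kg, loose, lying in one of the three lanes of the board, its x along the board's x. Origin: centre of its underside. The three tiles look alike; which one lies in which lane varies
- tile_2: a nearly square pale marble inlay tile, 60 mm along its x, 56 mm wide along its y, 16 mm thick, about 0.14 kg, loose, lying in one of the three lanes of the board, its x along the board's x. Origin: centre of its underside. The three tiles look alike; which one lies in which lane varies
- tile_3: a nearly square pale marble inlay tile, 60 mm along its x, 56 mm wide along its y, 16 mm thick, about 0.14 kg, loose, lying in one of the three lanes of the board, its x along the board's x. Origin: centre of its underside. The three tiles look alike; which one lies in which lane varies
- spacer: spacer, loose, upright: brass blade 12 mm thick (x), 50 wide (y), 26 high; on it a red grip 12 mm thick (x), 36 wide (y), from 26 to 62 mm above the foot. About 0.13 kg. Origin: centre of the foot's underside, z up. Front and back alike. Grip from above across the 12 mm, finger tips at least 25 mm above its foot, to clear the fence and the stand
- stand: fixed light wooden block 80 mm (x) by 100 mm (y), 26 mm high, with a slot 15 by 53 mm and 20 mm deep in the middle of its top in which the spacer stands (foot 6 mm above the bench), the spacer's axes along the stand's. Origin: centre of its underside
- jar: closed glass jar with a green lid, 64 mm across, 85 mm high, loose, to the left of the board. Origin: centre of its underside. Leave it alone
- tin: flat round tin, 60 mm across, 30 mm high, loose, beyond the stand. Origin: centre of its underside. Leave it alone
- pliers: pliers with red handles, about 150 mm long along x, lying to the right of the stand, 12 mm high, loose. Origin: near the pivot, on the bench. Leave them alone

How it is judged:
By the outcome, as a careful person would: the job done as asked, in the order asked, and still so for the second after the job is handed in, while the arm keeps its last pose, push and grip.
It also fails if it takes over 51 s, if anything falls off the work surface, if the arm or the gripper's body presses on something with over 40 N, if the wrist force passes 120 N, or if a joint passes its speed limit or range.

### The arm

A 6-joint arm with a two-finger parallel gripper is mounted at the origin on the work surface. World frame = base frame: x ahead of the robot, y to its left, z up, the work surface at z = 0. Lengths are in mm, angles in rad, forces in N, time in s.
With the tool pointing down it reaches from about 300 to 775 mm from the base axis. Payload 14.6 kg.
Tool frame: the origin (TCP) lies midway between the tips of the shut fingers; the grasp point (between the pads) lies behind it (manip.grip_depth is the z of the grasp point in the tool frame, in mm); z points along the fingers, y is the line along which they close (so a half turn about z gives the same grasp; the last joint's range is limited). The gripper opens to 94 mm and grips with 3 to 60 N. Pads are 16 mm wide; open, the fingers measure 119 mm over their backs; the gripper's body (75 mm by 177 mm) begins 78 mm behind the grasp point.
Start: joints at [-1.346, 0.3, 1.521, -0, 1.321, -0.067], TCP at [158.215, -526.742, 205.446] pointing down, gripper open.
Joint ranges: [-3.03, 3.03], [-0.79, 2.21], [0.23, 2.52], [-1.04, 4.18], [0, 3.07], [-2.55, 2.55]. Speed limits (rad/s): [2.22, 2.22, 2.57, 3.14, 3.14, 3.14].

### API

Orientations are given as [roll, pitch, yaw] about the fixed x, y, z axes, in that order (R = Rz(yaw) Ry(pitch) Rx(roll)).
In Python, from cell import manip, optics gives the robot as it stands (manip), with the cameras (optics).
- The arm moves only by the shell command python3 nudge.py FILE [OPENING] [FORCE], which reads ROWS from the file FILE. ROWS is one flat JSON list of numbers that holds 1 to 5 rows one after another, with no inner brackets; each row has 6 numbers: dx, dy, dz in mm, then a rotation vector rx, ry, rz in rad; each row is the pose to reach, as a shift and turn from the pose commanded when the command began, along the tool's axes at that moment; what a row does not reach only later rows make up. A row lasts 1/10 s, in which the tool goes at most 50 mm and 0.15 rad, less where a joint would pass 70% of its speed; a pose out of reach is approached as far as the arm can. OPENING is the finger opening in mm, set as the command begins (- or left out keeps the last). The fingers move at their own pace and stop on an object; FORCE is the grip in N (left out, the last holds). Time passes only in rows, so rows that do not move let the fingers close. It prints the time, the measured TCP pose, the force, the opening and the grip force at its end. Input that does not fit is refused with a message, and nothing moves.
- manip.read_state(): the state, without advancing time (a new reading comes with each control period).
- optics.camera(name): name is "side" or "top"; returns (picture, depth): 480x640x3 uint8, red, green, blue; 480x640 float32, mm along the optical axis (not along the pixel's ray), 0 where there is no reading.
- optics.camera_info(name): a dict with "K" (3x3 intrinsics, pixels), "rvec" (rotation vector, rad) and "tvec" (3), from world to camera coordinates, as OpenCV has them. Camera axes: x right, y down, z forward; pixel columns grow to the right and rows downward; lengths in mm; the calibration is good to about 2 mm. A picture is of the moment at which its call begins. camera_info takes no time and is no camera call.
- manip.sign_off(): hands the job in; it is judged then, once.
The state is a dict: "clock": time; "joints": joint angles; "qd": joint speeds; "effort": joint torques, N m; "eef_pos": TCP position; "eef_rot": TCP orientation; "wrist_force": force on the tool from outside, world axes, zero at the start; "moment": the same for the moment, N m; "finger_gap": finger opening in mm; "finger_force": force on a finger pad.
Only numpy, scipy, OpenCV 4.12 (cv2) and the standard library are available. Lean on these libraries where they do the work, as an engineer would, in place of code of your own. Each camera call takes 0.05 s, during which the arm holds its last target. There are 200 camera calls.

## Working session

There is one attempt and no reset: what is moved stays moved. The work goes in short steps, Python scripts to look and compute and a shell command to move; the robot and the scene stay as the last step left them, time stands still between calls to the robot, and variables do not carry over. Pictures are saved under pics/ and viewed, at most 10 in all, crops included, and the job is handed in when it is done.

```bash
ls; mkdir -p pics
cat > h.py <<'E'
import numpy as np, cv2
from cell import manip, optics
def cam(n):
    i=optics.camera_info(n); return np.array(i["K"],float),cv2.Rodrigues(np.array(i["rvec"],float))[0],np.array(i["tvec"],float).ravel()
def ray(n,uv):
    K,R,t=cam(n); uv=np.atleast_2d(uv).astype(float)
    d=np.c_[uv,np.ones(len(uv))]@np.linalg.inv(K).T
    return -R.T@t, d@R
def plane(n,uv,z):
    c,d=ray(n,uv); return c+d*((z-c[2])/d[:,2])[:,None]
def proj(n,P):
    K,R,t=cam(n); p=(np.atleast_2d(P)@R.T+t)@K.T; return p[:,:2]/p[:,2:]
def cloud(n,depth):
    K,R,t=cam(n); v,u=np.mgrid[:480,:640]
    p=np.stack([(u-K[0,2])/K[0,0]*depth,(v-K[1,2])/K[1,1]*depth,depth],-1)
    return (p-t)@R
E
python3 - <<'E'
from h import *
for n in("top","side"):
    im,d=optics.camera(n); cv2.imwrite(f"pics/{n}0.png",im[:,:,::-1]); np.savez(f"{n}0.npz",im=im,d=d)
    print(n,ray(n,[[320,240]]),cam(n)[0])
print(manip.grip_depth,manip.read_state())
E
```

```text
cell.py
nudge.py
pics
top (array([ 405.87354433,  -20.44059997, 1226.02554699]), array([[ 0.15037688,  0.00880029, -0.98866927]])) [[528.91174928   0.         320.11226625]
 [  0.         528.91174928 246.63832253]
 [  0.           0.           1.        ]]
side (array([  526.80372976, -1007.70364212,   669.01110186]), array([[ 0.04083981,  0.84043193, -0.54045169]])) [[480.90780809   0.         324.33008881]
 [  0.         480.90780809 239.60348683]
 [  0.           0.           1.        ]]
-18.8 {'clock': 0.1, 'joints': array([-1.34559641e+00,  3.00409463e-01,  1.52150809e+00, -9.43745443e-06,
        1.32071887e+00, -6.66060724e-02]), 'qd': array([-1.08521242e-03, -1.99896134e-03,  9.77737404e-07, -9.31015663e-04,
       -1.62135672e-03,  4.22498679e-04]), 'effort': array([ 3.97878193e-04, -5.32644475e+01, -3.53284621e+01,  7.09418301e-02,
        2.34829163e-02, -5.05712967e-05]), 'eef_pos': array([ 158.1639208 , -526.5204841 ,  204.95102068]), 'eef_rot': array([-3.14055059e+00, -6.03489032e-05,  2.91808299e-01]), 'wrist_force': array([ 1.08832865,  0.45214079, -0.27989548]), 'moment': array([-0.01481233, -0.01086023, -0.03482609]), 'finger_force': 0.0, 'finger_gap': 94.10655062561358}
```

View pics/top0.png

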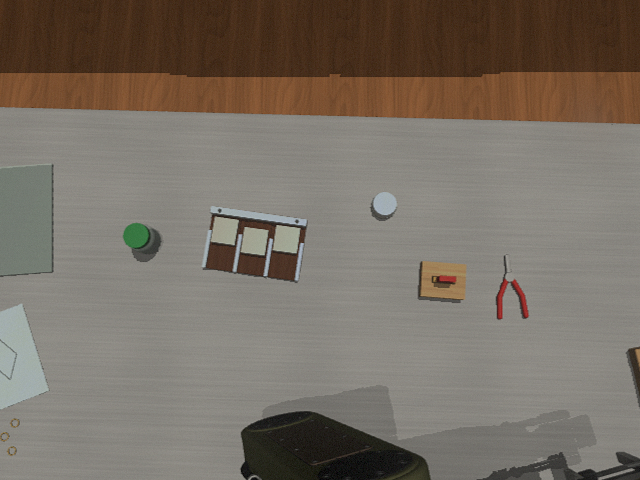

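View pics/side0.png

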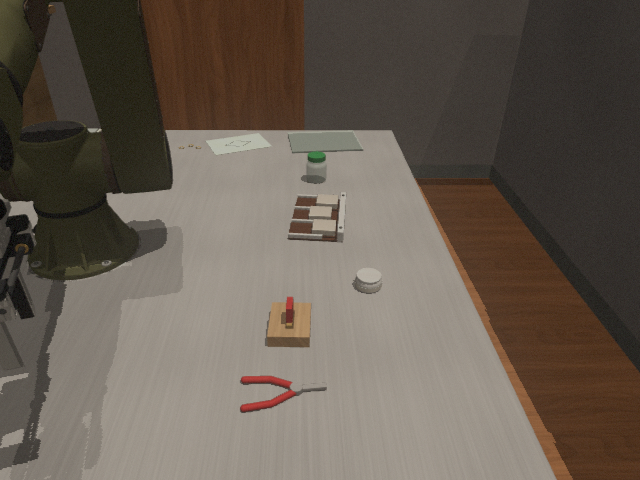

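Top view: the board spans about (203–307, 207–282). The middle tile at (255,241) leaves the wide gap, and its neighbours at (225,231) and (287,239) sit close to the fence. The stand is at (443,281) with the red grip at (447,279). In the side view, the stand is at (290,325), the grip at (290,309) and the board at (318,218).

```bash
cat > meas.py <<'E'
from h import *
def comps(m,lo,hi):
    n,l,s,c=cv2.connectedComponentsWithStats(m.astype(np.uint8)); return [(l==i) for i in range(1,n) if lo<s[i,4]<hi]
def rect(n,m,z):
    cs,_=cv2.findContours(m.astype(np.uint8),cv2.RETR_EXTERNAL,cv2.CHAIN_APPROX_NONE)
    # area moments via pixels rayed to plane
    v,u=np.nonzero(m); P=plane(n,np.c_[u,v],z)[:,:2]
    r=cv2.minAreaRect(P.astype(np.float32)); return P.mean(0),r
boxes={"top":dict(board=(195,200,315,290),stand=(410,250,475,310)),"side":dict(board=(280,185,355,248),stand=(260,290,320,352))}
if __name__=="__main__":
  np.set_printoptions(precision=1,suppress=True)
  for n in("top","side"):
    f=np.load(f"{n}0.npz");im=f["im"];d=f["d"];C=cloud(n,d)
    hsv=cv2.cvtColor(im,cv2.COLOR_RGB2HSV).astype(int);H,S,V=hsv[...,0],hsv[...,1],hsv[...,2]
    def box(k):
        a=np.zeros((480,640),bool);x0,y0,x1,y1=boxes[n][k];a[y0:y1,x0:x1]=1;return a
    red=((H<8)|(H>172))&(S>150)&(V>80)&box("stand")
    wood=(H>8)&(H<25)&(S>70)&(V>110)&box("stand")
    tile=(H>12)&(H<40)&(S>15)&(S<80)&(V>150)&box("board")
    print(n)
    for nm,m,lo,hi,z in(("red",red,20,2000,68),("wood",wood,300,9000,26),("tile",tile,100,2000,26)):
        for c in comps(m,lo,hi):
            mu,r=rect(n,c,z); zz=C[c][:,2]
            print(nm,c.sum(),"px",np.argwhere(c).mean(0)[::-1],"plane mean",mu,"rect",np.round(r[0],1),np.round(r[1],1),round(r[2],1),"depth z pct",np.percentile(zz,[5,50,95]))
    if n=="top":
      a=cv2.resize(im[200:290,195:315,::-1],None,fx=5,fy=5,interpolation=cv2.INTER_CUBIC)
      b=cv2.resize(im[255:309,415:471,::-1],None,fx=5,fy=5,interpolation=cv2.INTER_CUBIC)
      a[:,:,:]=a
      cv2.imwrite("pics/a1.png",a)
    else:
      a=cv2.resize(im[188:248,280:360,::-1],None,fx=5,fy=5,interpolation=cv2.INTER_CUBIC)
      b=cv2.resize(im[290:352,260:320,::-1],None,fx=5,fy=5,interpolation=cv2.INTER_CUBIC)
    W=np.zeros((max(len(a),len(b)),a.shape[1]+b.shape[1],3),np.uint8);W[:len(a),:a.shape[1]]=a;W[:len(b),a.shape[1]:]=b;cv2.imwrite(f"pics/{n}z.png",W[:600,:800] if 0 else cv2.resize(W,None,fx=min(1,800/W.shape[1]),fy=min(1,800/W.shape[1])))
E
python3 meas.py
```

```text
top
red 90 px [447.2 278.3] plane mean [ 505.3 -291.2] rect [ 505.5 -290.7] [35.3 11.6] 87.2 depth z pct [63.3 67.8 71.4]
wood 1309 px [443.1 279.6] plane mean [ 505.7 -291.6] rect [ 505.3 -291.6] [100.3  80. ] 86.9 depth z pct [22.1 26.  30.1]
tile 549 px [224. 230.] plane mean [605.3 212. ] rect [604.8 211.6] [52.5 58.2] 83.6 depth z pct [23.2 27.  30.8]
tile 384 px [283.1 237.5] plane mean [591.9  75.1] rect [589.6  70.3] [48.5 58.2] 84.3 depth z pct [23.  26.6 30.6]
tile 485 px [252.9 240.2] plane mean [583.6 144.3] rect [582.8 141.4] [52.5 58.3] 83.5 depth z pct [22.9 27.  30.6]
side
red 81 px [289.1 303.5] plane mean [ 504.1 -296.7] rect [ 503.9 -296.4] [11.4 38.3] 0.5 depth z pct [65.5 68.9 70.6]
wood 1217 px [289.6 320.6] plane mean [ 504.3 -297.7] rect [ 503.7 -295. ] [105.6  81.2] 86.7 depth z pct [24.9 26.9 29. ]
```

View pics/topz.png

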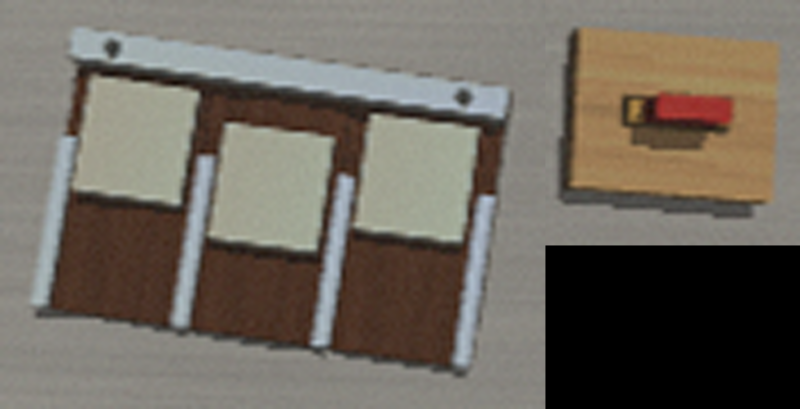

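The zoomed crop confirms the middle tile has the wide gap (crop about (270,190)), and both it and the board are yawed about -6.5°. I'll refine with an upsampled segmentation in both views.

```bash
cat > m2.py <<'E'
from h import *
from meas import comps
np.set_printoptions(precision=1,suppress=True)
F=4
def run(n,im,x0,y0,x1,y1):
    a=cv2.resize(im[y0:y1,x0:x1],None,fx=F,fy=F,interpolation=cv2.INTER_LINEAR).astype(int)
    R,B=a[...,0],a[...,2]
    def rep(nm,m,z,lo,hi):
        for c in comps(m,lo,hi):
            v,u=np.nonzero(c); uv=np.c_[(u+.5)/F-.5+x0,(v+.5)/F-.5+y0]
            P=plane(n,uv,z)[:,:2]; r=cv2.minAreaRect(P.astype(np.float32)); mu=P.mean(0)
            e=np.linalg.eigh(np.cov((P-mu).T)); s=np.sqrt(12*e[0]); w=e[1][:,1]
            print(n,nm,len(u),"mean",mu,"rect",np.round(r[0],1),np.round(r[1],1),round(r[2],2),"moment size",s,"axis deg",round(np.degrees(np.arctan(w[1]/w[0])),2))
    rep("tile",cv2.morphologyEx(((R>125)&(R-B>10)).astype(np.uint8),cv2.MORPH_OPEN,np.ones((9,9))),26,2000,99999)
    al=((R>140)&(R-B<4))
    rep("alu",al,30,500,99999)
if __name__=="__main__":
    run("top",np.load("top0.npz")["im"],200,203,310,285)
    run("side",np.load("side0.npz")["im"],285,188,352,246)
E
python3 m2.py
cat > /dev/null
```

```text
(no output)
```

View pics/sidez.png

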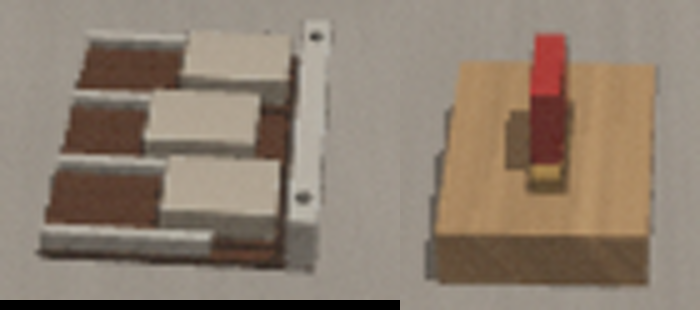

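```bash
cat > to.py <<'E'
import sys
from h import *
from scipy.spatial.transform import Rotation as Ro
def to(x,y,z,yaw,s=None):
    s=s or manip.read_state(); R=Ro.from_euler("xyz",s["eef_rot"]); T=Ro.from_euler("xyz",[np.pi,0,yaw])
    print("t",s["clock"],"pos",np.round(s["eef_pos"],2),"yaw",round(s["eef_rot"][2],4),"d",np.round(R.inv().apply(np.array([x,y,z])-s["eef_pos"]),2),"rv",np.round((R.inv()*T).as_rotvec(),4),"F",np.round(s["wrist_force"],1),"gap",round(s["finger_gap"],1))
if __name__=="__main__": to(*map(float,sys.argv[1:5]))
E
echo '[30,-10,0,0,0,-0.1,75,-24,0,0,0,-0.24,120,-38,0,0,0,-0.38,165,-52,0,0,0,-0.52,210,-66,0,0,0,-0.66]' > rows.txt && python3 nudge.py rows.txt 50
python3 to.py 505.4 -291.2 120 1.515
```

```text
clock: 0.6
eef_pos: [341.6, -401.7, 205.3]
eef_rot: [-3.141, -0.0, 0.957]
wrist_force: [-0.5, -0.2, 1.0]
finger_gap: 57.4
finger_force: 0.0
t 0.6 pos [ 341.57 -401.75  205.32] yaw 0.9573 d [184.7   70.33  85.31] rv [-3.000e-04 -2.000e-04 -5.577e-01] F [-0.5 -0.2  1. ] gap 57.4
```

```bash
echo '[42,16,0,0,0,-0.13,84,32,10,0,0,-0.26,126,48,30,0,0,-0.39,160,61,55,0,0,-0.5,184,70,80,0,0,-0.56]' > rows.txt && python3 nudge.py rows.txt
echo '[0,0,0,0,0,0,0,0,0,0,0,0,0,0,0,0,0,0]' > rows.txt && python3 nudge.py rows.txt
python3 to.py 505.4 -291.2 36 1.515
```

```text
clock: 1.1
eef_pos: [505.7, -292.1, 124.3]
eef_rot: [3.142, -0.0, 1.518]
wrist_force: [0.0, -0.3, -0.2]
finger_gap: 50.2
finger_force: 0.0
clock: 1.4
eef_pos: [503.8, -294.8, 126.5]
eef_rot: [3.141, 0.001, 1.51]
wrist_force: [-0.2, 0.3, -0.1]
finger_gap: 50.1
finger_force: 0.0
t 1.4 pos [ 503.79 -294.79  126.52] yaw 1.5099 d [ 3.75  1.29 90.52] rv [ 0.0011  0.0008 -0.0051] F [-0.2  0.3 -0.1] gap 50.1
```

```bash
echo '[1.2,0.4,15,0,0,-0.001,2.4,0.8,30,0,0,-0.003,3.7,1.3,45,0,0,-0.005,3.7,1.3,60,0,0,-0.005,3.7,1.3,60,0,0,-0.005]' > rows.txt && python3 nudge.py rows.txt
echo '[0,0,0,0,0,0,0,0,0,0,0,0,0,0,0,0,0,0]' > rows.txt && python3 nudge.py rows.txt
python3 to.py 505.4 -291.2 36 1.515
python3 -c "
from to import *
for i in range(3): to(505.4,-291.2,36,1.515)"
```

```text
clock: 1.9
eef_pos: [504.6, -289.8, 63.1]
eef_rot: [-3.139, -0.002, 1.516]
wrist_force: [0.1, 0.3, -0.1]
finger_gap: 50.0
finger_force: 0.0
clock: 2.2
eef_pos: [505.9, -290.5, 66.1]
eef_rot: [3.141, 0.001, 1.517]
wrist_force: [-0.2, 0.3, 0.5]
finger_gap: 50.1
finger_force: 0.0
t 2.2 pos [ 505.95 -290.46   66.13] yaw 1.5168 d [-0.75 -0.54 30.13] rv [0.001  0.0006 0.0018] F [-0.2  0.3  0.5] gap 50.1
t 2.2 pos [ 505.95 -290.46   66.13] yaw 1.5168 d [-0.75 -0.54 30.13] rv [0.001  0.0006 0.0018] F [-0.2  0.3  0.5] gap 50.1
t 2.2 pos [ 505.95 -290.46   66.13] yaw 1.5168 d [-0.75 -0.54 30.13] rv [0.001  0.0006 0.0018] F [-0.2  0.3  0.5] gap 50.1
t 2.2 pos [ 505.95 -290.46   66.13] yaw 1.5168 d [-0.75 -0.54 30.13] rv [0.001  0.0006 0.0018] F [-0.2  0.3  0.5] gap 50.1
```

Next I lower to the grip height and close gently, checking x contact through the forces.

```bash
echo '[0,-0.5,12,0,0,0,0,-0.5,22,0,0,0,0,-0.5,30,0,0,0,0,-0.5,30,0,0,0,0,-0.5,30,0,0,0]' > rows.txt && python3 nudge.py rows.txt
echo '[0,0,0,0,0,0,0,0,0,0,0,0,0,0,0,0,0,0,0,0,0,0,0,0,0,0,0,0,0,0]' > rows.txt && python3 nudge.py rows.txt 0 20
echo '[0,0,0,0,0,0,0,0,0,0,0,0,0,0,0,0,0,0,0,0,0,0,0,0,0,0,0,0,0,0]' > rows.txt && python3 nudge.py rows.txt
python3 to.py 505.4 -291.2 36 1.515
```

```text
clock: 2.7
eef_pos: [505.1, -290.2, 35.2]
eef_rot: [-3.141, -0.0, 1.517]
wrist_force: [0.6, -0.6, 0.4]
finger_gap: 50.2
finger_force: 0.0
clock: 3.2
eef_pos: [505.2, -290.3, 35.5]
eef_rot: [3.141, 0.0, 1.517]
wrist_force: [0.5, -0.5, 0.2]
finger_gap: 13.6
finger_force: 0.0
clock: 3.7
eef_pos: [505.2, -290.3, 35.5]
eef_rot: [3.142, 0.0, 1.517]
wrist_force: [-0.2, 0.9, 1.4]
finger_gap: 12.0
finger_force: 20.0
t 3.7 pos [ 505.16 -290.26   35.52] yaw 1.5168 d [-0.93  0.29 -0.48] rv [0.0001 0.     0.0018] F [-0.2  0.9  1.4] gap 12.0
```

```bash
echo '[0,0,-10,0,0,0,0,0,-25,0,0,0,0,0,-45,0,0,0,0,0,-60,0,0,0,0,0,-70,0,0,0]' > rows.txt && python3 nudge.py rows.txt - 30
python3 to.py 623 137 106 1.4573
```

```text
clock: 4.2
eef_pos: [505.5, -290.5, 107.5]
eef_rot: [3.14, 0.001, 1.517]
wrist_force: [-0.1, -0.7, -1.1]
finger_gap: 11.8
finger_force: 30.0
t 4.2 pos [ 505.54 -290.48  107.54] yaw 1.5168 d [433.19  94.24   1.27] rv [0.0018 0.001  0.0595] F [-0.1 -0.7 -1.1] gap 11.8
```

```bash
echo '[25,6,0,0,0,0.004,60,13,0,0,0,0.01,105,23,0,0,0,0.015,150,33,0,0,0,0.02,195,42,0,0,0,0.027]' > rows.txt && python3 nudge.py rows.txt
echo '[45,10,0,0,0,0.006,90,20,0,0,0,0.012,135,30,0,0,0,0.018,180,40,0,0,0,0.025,210,47,0,0,0,0.029]' > rows.txt && python3 nudge.py rows.txt
echo '[14,3,0,0,0,0.002,20,4,0,0,0,0.003,20,4,0,0,0,0.003,20,4,0,0,0,0.003,20,4,0,0,0,0.003]' > rows.txt && python3 nudge.py rows.txt
python3 to.py 623.2 137.3 106 1.4573
python3 - <<'E'
from h import *
for n in("top","side"):
    im,d=optics.camera(n); np.savez(f"{n}1.npz",im=im,d=d)
    c=(slice(170,310),slice(180,330)) if n=="top" else (slice(130,260),slice(260,390))
    cv2.imwrite(f"pics/{n}1.png",cv2.resize(im[c][:,:,::-1],None,fx=4,fy=4))
E
```

```text
clock: 4.7
eef_pos: [557.8, -96.1, 105.8]
eef_rot: [3.142, 0.0, 1.489]
wrist_force: [0.4, -0.5, -0.9]
finger_gap: 11.8
finger_force: 30.0
clock: 5.2
eef_pos: [621.7, 110.7, 105.7]
eef_rot: [-3.142, -0.0, 1.462]
wrist_force: [0.3, -0.8, -1.8]
finger_gap: 11.8
finger_force: 30.0
clock: 5.7
eef_pos: [627.6, 125.9, 105.6]
eef_rot: [-3.142, 0.0, 1.456]
wrist_force: [0.0, 0.0, -1.0]
finger_gap: 11.7
finger_force: 30.0
t 5.7 pos [627.56 125.88 105.59] yaw 1.4564 d [10.84 -5.64 -0.41] rv [-0.      0.0001 -0.0009] F [ 0.  0. -1.] gap 11.7
```

View pics/side1.png

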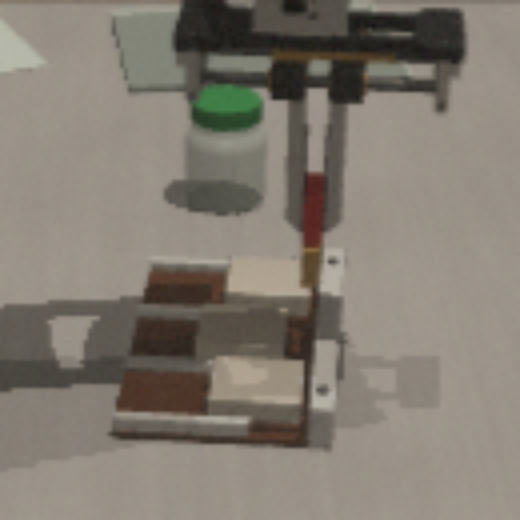

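Side view: the blade hangs at about crop (312,265), held upright and clear of the tiles. I'll align it over the gap before lowering.

```bash
echo '[4,-2,0,0,0,0,8,-4,0,0,0,0,11.7,-5.6,10,0,0,-0.001,11.7,-5.6,25,0,0,-0.001,11.7,-5.6,38,0,0,-0.001]' > rows.txt && python3 nudge.py rows.txt
echo '[0,0,0,0,0,0,0,0,0,0,0,0,0,0,0,0,0,0]' > rows.txt && python3 nudge.py rows.txt
python3 to.py 623.3 138.2 39.5 1.4573
python3 - <<'E'
from h import *
for n in("side",):
    im,d=optics.camera(n); np.savez(f"{n}2.npz",im=im,d=d)
    cv2.imwrite(f"pics/{n}2.png",cv2.resize(im[170:250,275:365][:,:,::-1],None,fx=6,fy=6))
E
```

```text
clock: 6.3
eef_pos: [622.8, 139.5, 65.5]
eef_rot: [-3.14, 0.0, 1.459]
wrist_force: [0.7, 0.5, -1.5]
finger_gap: 11.6
finger_force: 30.0
clock: 6.6
eef_pos: [623.7, 139.4, 67.9]
eef_rot: [3.141, -0.0, 1.459]
wrist_force: [0.2, -0.1, -1.5]
finger_gap: 11.3
finger_force: 30.0
t 6.6 pos [623.69 139.39  67.9 ] yaw 1.4587 d [-1.23 -0.27 28.4 ] rv [ 0.0007 -0.0002  0.0014] F [ 0.2 -0.1 -1.5] gap 11.3
```

View pics/side2.png

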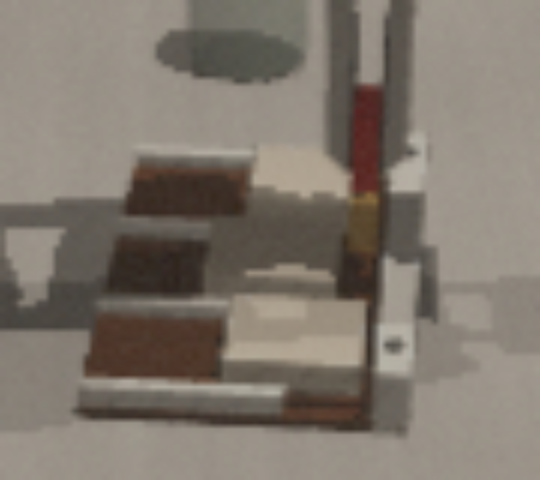

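The blade foot, at crop (363,253), sits over the dark gap between the tile's edge (~337) and the fence (~385), so I'll lower it.

```bash
echo '[-0.6,-0.1,6,0,0,0.001,-1.2,-0.3,12,0,0,0.0014,-1.2,-0.3,18,0,0,0.0014,-1.2,-0.3,23,0,0,0.0014,-1.2,-0.3,25,0,0,0.0014]' > rows.txt && python3 nudge.py rows.txt - 20
echo '[0,0,0.8,0,0,0,0,0,1.4,0,0,0,0,0,2,0,0,0,0,0,2.6,0,0,0,0,0,2.6,0,0,0]' > rows.txt && python3 nudge.py rows.txt
python3 to.py 623.3 138.2 39.5 1.4573
```

```text
clock: 7.15
eef_pos: [622.6, 138.2, 41.6]
eef_rot: [-3.141, 0.0, 1.457]
wrist_force: [-0.5, -0.8, -1.1]
finger_gap: 11.6
finger_force: 20.0
clock: 7.65
eef_pos: [622.9, 138.3, 39.9]
eef_rot: [3.142, -0.0, 1.457]
wrist_force: [-0.4, -0.4, -1.1]
finger_gap: 12.5
finger_force: 20.0
t 7.65 pos [622.95 138.27  39.88] yaw 1.4574 d [-0.03  0.36  0.38] rv [ 0.     -0.      0.0001] F [-0.4 -0.4 -1.1] gap 12.5
```

```bash
echo '[0,0,0.4,0,0,0,0,0,0.8,0,0,0,0,0,0.8,0,0,0]' > rows.txt && python3 nudge.py rows.txt - 15
echo '[0,0,0.4,0,0,0,0,0,0.8,0,0,0,0,0,0.8,0,0,0]' > rows.txt && python3 nudge.py rows.txt
```

```text
clock: 7.95
eef_pos: [623.1, 138.3, 39.5]
eef_rot: [3.141, -0.0, 1.457]
wrist_force: [-2.2, 0.2, 4.4]
finger_gap: 11.6
finger_force: 15.0
clock: 8.25
eef_pos: [623.1, 138.3, 39.5]
eef_rot: [3.141, -0.0, 1.457]
wrist_force: [-6.0, -0.8, 12.1]
finger_gap: 11.8
finger_force: 15.0
```

The floor is reached at z = 39.5, exactly as predicted. I'll release and withdraw.

```bash
echo '[0,0,-0.6,0,0,0,0,0,-1.2,0,0,0]' > rows.txt && python3 nudge.py rows.txt
echo '[0,0,0,0,0,0,0,0,0,0,0,0,0,0,0,0,0,0,0,0,0,0,0,0,0,0,0,0,0,0]' > rows.txt && python3 nudge.py rows.txt 40
echo '[0,0,-10,0,0,0,0,0,-25,0,0,0,0,0,-45,0,0,0,0,0,-70,0,0,0,0,0,-100,0,0,0]' > rows.txt && python3 nudge.py rows.txt
echo '[-10,-40,0,0,0,0,-20,-85,0,0,0,0,-30,-130,0,0,0,0,-35,-170,0,0,0,0,-35,-190,0,0,0,0]' > rows.txt && python3 nudge.py rows.txt 0 20
python3 - <<'E'
from h import *
from m2 import run
im,d=optics.camera("top"); np.savez("top3.npz",im=im,d=d)
cv2.imwrite("pics/top3.png",cv2.resize(im[195:295,190:320][:,:,::-1],None,fx=5,fy=5,interpolation=cv2.INTER_CUBIC))
ims,_=optics.camera("side"); np.savez("side3.npz",im=ims)
run("top",im,200,203,310,285)
E
python3 to.py 500 150 60 1.457
```

```text
clock: 8.45
eef_pos: [623.0, 138.3, 39.5]
eef_rot: [3.141, -0.0, 1.457]
wrist_force: [-1.3, -0.7, -1.2]
finger_gap: 11.7
finger_force: 15.0
clock: 8.95
eef_pos: [622.9, 138.3, 39.4]
eef_rot: [-3.142, 0.0, 1.457]
wrist_force: [0.1, -1.0, 0.1]
finger_gap: 39.8
finger_force: 0.0
clock: 9.45
eef_pos: [622.7, 138.2, 141.4]
eef_rot: [3.142, -0.0, 1.457]
wrist_force: [0.3, 0.8, 0.4]
finger_gap: 39.9
finger_force: 0.0
clock: 9.95
eef_pos: [428.0, 124.8, 140.8]
eef_rot: [3.14, -0.0, 1.457]
wrist_force: [0.3, -0.3, 0.2]
finger_gap: 3.5
finger_force: 0.0
top tile 9213 mean [605.5 212.2] rect [605.1 211.8] [55.7 58.9] 83.41 moment size [53.5 57.9] axis deg -13.37
top tile 8017 mean [590.7  72. ] rect [589.3  70.1] [52.1 59.2] 83.58 moment size [47.5 57.7] axis deg -21.29
top tile 8262 mean [581.1 143. ] rect [582.2 141.8] [55.2 58. ] 84.31 moment size [51.6 55.1] axis deg -44.63
top alu 9532 mean [641.6 134.7] rect [641.3 135.3] [225.8  16.6] 83.47 moment size [ 15.5 224.6] axis deg 83.42
top alu 2306 mean [561.8 250.4] rect [562.3 250.3] [ 9.5 88.9] 83.36 moment size [ 8.8 87. ] axis deg -6.52
top alu 1011 mean [572.4 176.6] rect [572.4 176.5] [ 7.5 48.1] 83.53 moment size [ 7.  47.8] axis deg -6.57
top alu 1074 mean [561.6 105.9] rect [560.6 106.1] [ 7.3 56.4] 83.4 moment size [ 6.7 53.3] axis deg -6.0
top alu 1871 mean [537.4  36.8] rect [537.7  36.5] [ 9.2 86. ] 84.35 moment size [ 7.3 85.9] axis deg -6.33
t 10.05 pos [429.04 125.25 141.13] yaw 1.4582 d [32.51 67.56 81.29] rv [ 0.0021 -0.0007  0.0012] F [-0.1 -0.2  0.1] gap 0.2
```

View pics/top3.png

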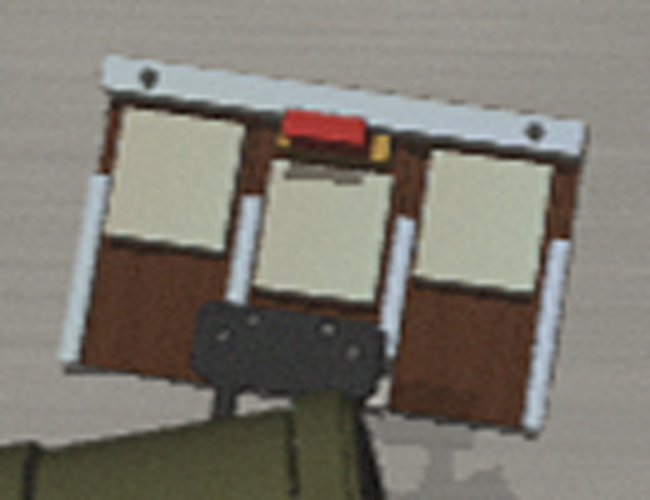

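The spacer stands upright in the gap (red grip at crop (325,130), brass at (330,145)), and the other tiles are undisturbed. Next I check its centring and heading.

```bash
python3 - <<'E'
from h import *
from meas import comps
im=np.load("top3.npz")["im"];x0,y0,x1,y1=235,205,280,240
a=cv2.resize(im[y0:y1,x0:x1],None,fx=4,fy=4).astype(int)
m=(a[...,0]>110)&(a[...,1]<70)&(a[...,0]-a[...,1]>80)
c=max(comps(m,20,9999),key=np.sum); v,u=np.nonzero(c)
for z in (72,):
    P=plane("top",np.c_[(u+.5)/4-.5+x0,(v+.5)/4-.5+y0],z)[:,:2].astype(np.float32); r=cv2.minAreaRect(P)
    d=np.array(r[0])-[579.0,142.6]; a_=np.radians(-6.5); ub=np.array([np.cos(a_),np.sin(a_)]); vb=np.array([-ub[1],ub[0]])
    print(r,"board",d@ub,d@vb, "mean",(P.mean(0)-[579,142.6])@np.c_[ub,vb])
E
python3 to.py 532.3 147.6 60 1.4573
```

```text
((621.8170776367188, 136.6352081298828), (35.22390365600586, 10.077542304992676), 83.93749237060547) board 43.21707689131711 -1.07941853449042 mean [43.24342912 -1.03034355]
t 10.05 pos [429.04 125.25 141.13] yaw 1.4582 d [33.75 99.93 81.36] rv [ 0.0021 -0.0007  0.0009] F [-0.1 -0.2  0.1] gap 0.2
```

The spacer is within about 0.7 mm of the tile's centre line and 0.5° of square. Next I go behind the tile.

```bash
echo '[8,25,15,0,0,0,17,50,35,0,0,0,26,75,55,0,0,0,33.7,98,75,0,0,0,33.7,99.9,82,0,0,0]' > rows.txt && python3 nudge.py rows.txt 0 20
echo '[0,0,8,0,0,0,0,0,18,0,0,0,0,0,28,0,0,0,0,0,36,0,0,0,0,0,39,0,0,0]' > rows.txt && python3 nudge.py rows.txt
echo '[0,0,0,0,0,0,0,0,0,0,0,0,0,0,0,0,0,0]' > rows.txt && python3 nudge.py rows.txt
python3 to.py 532.3 147.6 14 1.4573
```

```text
clock: 10.55
eef_pos: [535.3, 147.3, 55.9]
eef_rot: [-3.141, 0.0, 1.457]
wrist_force: [0.3, 0.1, -0.4]
finger_gap: 0.5
finger_force: 0.0
clock: 11.05
eef_pos: [532.8, 147.1, 17.8]
eef_rot: [-3.141, 0.0, 1.457]
wrist_force: [-0.7, 0.2, 0.3]
finger_gap: 0.8
finger_force: 0.0
clock: 11.35
eef_pos: [533.5, 147.2, 18.9]
eef_rot: [3.141, -0.0, 1.457]
wrist_force: [0.5, 0.2, 0.0]
finger_gap: 0.4
finger_force: 0.0
t 11.35 pos [533.49 147.24  18.88] yaw 1.4575 d [ 0.23 -1.23  4.88] rv [ 0.0007 -0.0002  0.0002] F [0.5 0.2 0. ] gap 0.4
```

```bash
echo '[0.2,0,2,0,0,0,0.2,0,4,0,0,0,0.2,1,4.5,0,0,0,0.2,2.5,4.5,0,0,0,0.2,4,4.5,0,0,0]' > rows.txt && python3 nudge.py rows.txt
echo '[0,0.8,0,0,0,0,0,1.6,0,0,0,0,0,2.4,0,0,0,0,0,3.2,0,0,0,0,0,4,0,0,0,0]' > rows.txt && python3 nudge.py rows.txt
echo '[0,0.6,0,0,0,0,0,1.2,0,0,0,0,0,1.8,0,0,0,0,0,2.4,0,0,0,0,0,3,0,0,0,0]' > rows.txt && python3 nudge.py rows.txt
python3 to.py 549.7 145.6 14 1.4573
```

```text
clock: 11.85
eef_pos: [537.4, 146.9, 14.0]
eef_rot: [3.142, 0.0, 1.457]
wrist_force: [-0.5, 0.7, 0.0]
finger_gap: 0.3
finger_force: 0.0
clock: 12.35
eef_pos: [541.2, 146.5, 13.9]
eef_rot: [-3.141, 0.0, 1.457]
wrist_force: [-0.5, -0.4, 0.3]
finger_gap: 0.1
finger_force: 0.4
clock: 12.85
eef_pos: [544.3, 146.1, 14.0]
eef_rot: [3.142, -0.0, 1.457]
wrist_force: [0.0, 0.1, 0.1]
finger_gap: 0.5
finger_force: 0.4
t 12.85 pos [544.27 146.13  13.97] yaw 1.4574 d [ 0.09  5.45 -0.03] rv [ 0.     -0.      0.0001] F [0.  0.1 0.1] gap 0.5
```

```bash
echo '[0,0.6,0,0,0,0,0,1.2,0,0,0,0,0,1.8,0,0,0,0,0,2.4,0,0,0,0,0,3,0,0,0,0]' > rows.txt && python3 nudge.py rows.txt
echo '[0,0.4,0,0,0,0,0,0.8,0,0,0,0,0,1.2,0,0,0,0,0,1.6,0,0,0,0,0,2,0,0,0,0]' > rows.txt && python3 nudge.py rows.txt
python3 - <<'E'
from h import *
im,d=optics.camera("side"); np.savez("side4.npz",im=im)
cv2.imwrite("pics/side4.png",cv2.resize(im[170:250,275:365][:,:,::-1],None,fx=6,fy=6,interpolation=cv2.INTER_CUBIC))
E
```

```text
clock: 13.35
eef_pos: [547.2, 145.8, 13.9]
eef_rot: [-3.142, 0.0, 1.457]
wrist_force: [-2.6, 1.1, 1.1]
finger_gap: 0.6
finger_force: 0.8
clock: 13.85
eef_pos: [549.2, 145.5, 13.9]
eef_rot: [-3.142, -0.0, 1.457]
wrist_force: [-2.3, -0.4, 0.6]
finger_gap: 0.4
finger_force: 0.8
```

View pics/side4.png

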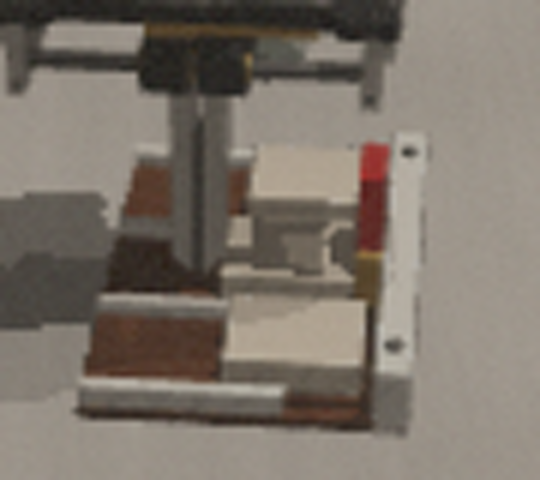

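The tile edge (crop x≈357) now touches the upright spacer (≈370), with about 2.5 N on the wrist. I'll keep pushing slowly until it meets the fence.

```bash
echo '[0,0.3,0,0,0,0,0,0.6,0,0,0,0,0,0.9,0,0,0,0,0,1.2,0,0,0,0,0,1.5,0,0,0,0]' > rows.txt && python3 nudge.py rows.txt
echo '[0,0.2,0,0,0,0,0,0.4,0,0,0,0,0,0.6,0,0,0,0,0,0.8,0,0,0,0,0,0.8,0,0,0,0]' > rows.txt && python3 nudge.py rows.txt
```

```text
clock: 14.4
eef_pos: [549.5, 145.5, 13.9]
eef_rot: [-3.139, 0.0, 1.457]
wrist_force: [-13.2, 1.6, 8.9]
finger_gap: 0.3
finger_force: 6.6
clock: 14.9
eef_pos: [549.5, 145.5, 13.8]
eef_rot: [-3.137, 0.001, 1.458]
wrist_force: [-17.7, 1.6, 12.2]
finger_gap: -0.0
finger_force: 8.8
```

```bash
echo '[0,-0.2,0,0,0,0,0,-0.4,0,0,0,0,0,-0.4,0,0,0,0,0,-0.4,0,0,0,0,0,-0.4,0,0,0,0]' > rows.txt && python3 nudge.py rows.txt
python3 - <<'E'
from h import *
from m2 import run
t,d=optics.camera("top"); s,_=optics.camera("side")
run("top",t,200,203,310,285)
a=cv2.resize(t[200:285,200:312][:,:,::-1],None,fx=3.55,fy=5.0,interpolation=cv2.INTER_CUBIC)
a=cv2.resize(t[200:285,200:312][:,:,::-1],(400,304),interpolation=cv2.INTER_CUBIC)
b=cv2.resize(s[185:245,280:360][:,:,::-1],(400,300),interpolation=cv2.INTER_CUBIC)
W=np.zeros((304,800,3),np.uint8);W[:304,:400]=a;W[:300,400:]=b;cv2.imwrite("pics/fin.png",W)
E
```

```text
clock: 15.4
eef_pos: [549.5, 145.5, 13.8]
eef_rot: [-3.138, 0.001, 1.458]
wrist_force: [-13.3, 1.2, 10.7]
finger_gap: 0.3
finger_force: 7.3
top tile 8408 mean [590.  71.] rect [589.5  68. ] [55.4 59.6] 84.55 moment size [49.7 57.3] axis deg -14.19
top alu 2118 mean [651.3 221.5] rect [651.3 221.7] [51.5 16.6] 83.4 moment size [16.2 52.7] axis deg 83.19
top alu 3889 mean [634.   68.4] rect [633.8  69.6] [93.8 16.7] 83.6 moment size [15.6 90.1] axis deg 82.61
top alu 1975 mean [537.3  36.8] rect [537.7  36.5] [ 9.2 86.1] 84.29 moment size [ 7.6 86.5] axis deg -6.25
```

View pics/fin.png

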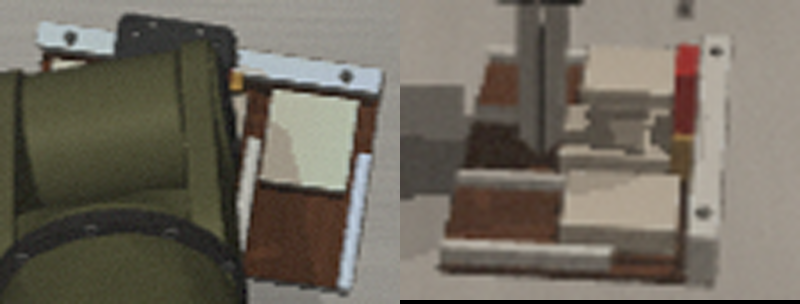

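The view shows tile, spacer (crop (685,110)) and fence in contact. The fingers stopped at 549.5 mm, as computed for flush (549.7), and hold with about 13 N.

```bash
python3 -c "
from cell import manip, optics
print(manip.sign_off())"
```

```text
the job is handed in; nothing more can be done
None
```

The job is handed in: the spacer stands in the middle lane's gap, and the fingertips hold that tile pressed against the spacer and fence at about 13 N; the other two tiles, jar, tin and pliers were not touched.

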